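# Find the wax-bridged comb gap in a rooftop mating nucleus by feel

## Robot

A 7-joint arm with a two-finger parallel gripper is mounted at the origin on the work surface. World frame = base frame: x ahead of the robot, y to its left, z up, the work surface at z = 0. Lengths are in m, angles in rad, forces in N, time in s.
With the tool pointing down it reaches from about 0.425 to 0.925 m from the base axis. Payload 6.8 kg.
Tool frame: the origin (TCP) lies midway between the tips of the shut fingers; the grasp point (between the pads) lies 19 mm behind it; z points along the fingers, y is the line along which they close (so a half turn about z gives the same grasp; the last joint's range is limited). The gripper opens to 85 mm and grips with 20 to 120 N. Pads are 22 mm wide; open, the fingers measure 114 mm over their backs; the gripper's body (76 mm by 85 mm) begins 54 mm behind the grasp point. The pads swing forward as they close: fully open they stand 13 mm farther back than shut.
Start: joints at [-1.32, 0.477, 0.022, 1.555, -0.011, 1.109, -0.083], TCP at [0.237, 0.632, 0.193] pointing down, gripper open.
Joint ranges: [-2.96, 2.96], [-0.34, 2.1], [-1.41, 1.46], [0.24, 2.44], [-1.37, 4.51], [0.17, 1.92], [-2.96, 2.96]. Speed limits (rad/s): [2.39, 2.39, 3.14, 3.14, 3.14, 3.14, 3.14].

## Interface

Orientations are given as a rotation vector (axis times angle).
In Python, from bench import r gives the robot as it stands. The module is installed in compiled form; this text tells all that it offers.
- The arm moves only by the tool apply_moves, never from a script. Its argument "rows" is a list of rows, each a list of 6 numbers: the shift along the tool's x, y, z scaled (see below), then the turn, a rotation vector about the tool's x, y, z scaled (see below). A call has 1 to 5 rows; each row is the pose to reach, as a shift and turn from the pose commanded when the call began, along the tool's axes at that moment; what a row does not reach only later rows make up. The controller multiplies each number of a shift by 0.25 m and each number of a turn by 90 degrees. A row lasts 1/8 s, in which the tool goes at most 62.5 mm and 10.7 degrees, less where a joint would pass 70% of its speed; a pose out of reach is approached as far as the arm can. A call with a number of a shift or a turn outside -1 to 1 is refused whole. A call with a gripper value outside its range is refused whole. "claw" is the opening, from 0 (shut) to 1 (fully open), set as the call begins (left out, the last holds). The fingers move at their own pace and stop on an object; "newtons" is the grip in N (left out, the last holds). Time passes only in rows, so rows that repeat a pose let the fingers close. It gives the time, the measured TCP pose, the force, the opening and the grip force at its end, in the units of the state.
- r.get_obs(): the state, without advancing time (a new reading comes with each control period).
- r.grab_frame(name): name is "side" or "top"; returns a dict with "pixels" (480x640x3 uint8, red, green, blue), "intrinsics" (3x3 intrinsics, pixels), "dist" ([k1, k2, p1, p2, k3] as OpenCV has them; the pictures are not rectified), "eye" and "attitude" of the camera in the world. Camera axes: x right, y up, looking along -z (the intrinsics and any distortion apply to the point x, -y, -z); pixel columns grow to the right and rows downward; lengths in m; the calibration is good to about 2 mm. A picture is of the moment at which its call begins. There is no depth.
- r.hand_in(): hands the job in; it is judged then, once.
Trained networks look in a picture, given as the dict that the camera call returned (one of the last four; its "shot" number tells which), for a name from the list of things; names that differ only in an ending like _2 or _b are one class to them, and where a whole thing is asked for, a point or a joint stands for the part that bears it (a point fixed in the world has none). Each returns a list of dicts, best first, with "conf" (0 to 1); they miss things now and then, are a little off and sometimes report something else, mostly with a low value. They report only what shows in the picture. A call takes as long as a camera call. They do not tell look-alikes from the thing itself.
- r.search_frame(picture, thing): "rect" ([left, top, width, height] in pixels, round what is visible of it).
- r.outline_of(picture, thing): "pixels" (480x640 bool, what is visible of it) and "rect" ([left, top, width, height] in pixels, round what is visible of it).
- r.landmark_of(picture, thing): "point" ([column, row] in pixels: a listed point, or the origin of a listed thing).
The state is a dict: "clock": time; "joints": joint angles; "qvel": joint speeds; "tau": joint torques, N m; "tcp_pos": TCP position; "orientation": TCP orientation; "contact_force": force on the tool from outside, world axes, zero at the start; "moment": the same for the moment, N m; "grip_width": finger opening in m; "gripper_force": force on a finger pad.
Only numpy, scipy, OpenCV 4.12 (cv2) and the standard library are available. Lean on these libraries where they do the work, as an engineer would, in place of code of your own. Each camera call takes 0.05 s, during which the arm holds its last target. There are 200 camera calls.

## Task

One of the three gaps between the combs in the green nucleus box is bridged by hidden wax that must be scraped out before the queen cage goes in. Take the orange-handled steel feeler gauge out of its rack and slide it gently down the gaps between the top bars: in a clear gap it goes down to its collar, in the bridged one it jams part way. Leave it standing upright in the bridged gap, let down onto the wax and neither forced into it nor dropped, to mark the place; leave everything else undisturbed.

Things in the scene. Friction and masses are not known exactly. Their poses are not given: they have to be found in the camera images.
- gauge: Loose feeler gauge, about 0.13 kg, upright in the rack at the start. Origin mid-underside of the collar, z up the handle, y through the blade's thickness. Below: steel blade 30 mm wide (x), 6 mm thick (y), 75 mm long, rounded tip. Collar 44 x 26 x 6 mm. Above: orange handle 38 (x) by 16 mm (y), 6 to 52 mm above the origin, pinched across its 16 mm.
- gauge_grip (a point): Middle of the gauge's orange handle, 30 mm above the gauge's origin.
- gauge_tip (a point): Lower tip of the gauge's blade, 75 mm below the gauge's origin.
- rack: Fixed wooden tool block 115 x 75 x 85 mm (x, y, z), origin under its centre. The gauge hangs in a through slot (34 x 10 mm) 28 mm from the centre towards -x, its collar on the block's top. A yellow hive tool stands fixed in the other slot, 60 mm away at +x, 55 mm proud of the block.
- rack_slot (a point): Centre of the mouth of the gauge's slot, on the rack's top, 85 mm up; axes as the rack.
- nuc: Fixed green box, roof off, 296 x 176 x 172 mm (x, y, z; a cleat at each x end adds 22 mm), origin under its centre. Four wooden frames of comb run along x, glued in by propolis. Top bars 26 mm wide, tops 165 mm up; walls 7 mm higher. The three gaps between top bars are 9 mm wide (y), usable 170 mm along x, over 100 mm deep if not blocked. The 4.5 mm slits at the walls do not count.
- gap_left (a point): Middle of the mouth of the gap on the box's +y side, level with the top bars' tops (30 mm towards -x from the box's centre, 165 mm up); axes as the box, the gap runs along x.
- gap_middle (a point): The same for the middle gap, 35 mm from gap_left.
- gap_right (a point): The same for the gap on the box's -y side, 35 mm from gap_middle.
- wax (a joint): How far the wax bridge is pressed down (m), 0 untouched. It fills the length and width of one of the three gaps, its flat top 25 to 58 mm below the top bars' tops; which gap and how deep changes every time and is not told. It gives 1 mm per 2.5 N and breaks at 5 mm (12.5 N); on it the gauge stands with 17 to 50 mm of blade out, leaning a little.
- bowl: Loose white ceramic feeding bowl, 150 mm wide, 55 mm high, origin under its centre. Bystander.
- tub: Loose white plastic tub with blue clip-on lid, 149 x 119 x 97 mm, origin under its centre. Bystander.
- scoop: Loose steel scoop with wooden handle, 150 mm long, 60 mm wide, lying on the table, origin at the cup's back end on the table. Bystander.
- jar: Loose amber glass jar with brass lid, 76 mm wide, 105 mm high, origin under its centre. Bystander.
- bee_brush: Loose wooden bee brush 280 x 24 x 47 mm lying along its x, bristles down, origin under its centre. Bystander.
- queen_cage: Loose small yellow plastic queen cage, 75 x 34 x 14 mm, origin under its centre. Bystander.
Things that resemble listed ones, but are neither listed nor needed, are in the scene too. What is shaped like the gauge but pink is not meant. What is shaped like the rack but red is not meant.

How it is judged:
By the outcome, as a careful person would: the job done as asked, in the order asked, and still so for the second after the job is handed in, with the robot touching nothing.
It also fails if it takes over 62 s, if anything falls off the work surface, if the arm or the gripper's body presses on something with over 40 N, if the wrist force passes 120 N, or if a joint passes its speed limit or range.

## Working session

There is one attempt and no reset: what is moved stays moved. The work goes in short steps, Python scripts to look and compute and a tool call to move; the robot and the scene stay as the last step left them, time stands still between calls to the robot, and variables do not carry over. Pictures are saved under pics/ and viewed, at most 11 in all, crops included, and the job is handed in when it is done.

Besides the shell and the picture viewer there is one more tool, called after "Call:" as name(argument=value, ...), one argument or row to a line, values as JSON. apply_moves: Moves the arm, as the interface text tells. Its arguments: {"type":"object","properties":{"rows":{"type":"array","items":{"type":"array","items":{"type":"number"}}},"claw":{"type":"number"},"newtons":{"type":"number"}},"required":["rows"]}

```bash
mkdir -p pics
cat > h.py <<'E'
import numpy as np, cv2
from bench import r
from scipy.spatial.transform import Rotation as R
def att(p):
    a=np.array(p["attitude"],float)
    return a if a.shape==(3,3) else R.from_rotvec(a).as_matrix() if a.size==3 else R.from_quat(a).as_matrix()
def ray(p,uv):
    n=cv2.undistortPoints(np.array([[uv]],float),np.array(p["intrinsics"]),np.array(p["dist"],float))[0,0]
    return np.array(p["eye"]),att(p)@np.array([n[0],-n[1],-1.])
def atz(p,uv,z):
    o,d=ray(p,uv); return o+d*(z-o[2])/d[2]
def proj(p,X):
    c=(np.atleast_2d(X)-np.array(p["eye"]))@att(p); c=c*[1,-1,-1]
    return cv2.projectPoints(c,np.zeros(3),np.zeros(3),np.array(p["intrinsics"]),np.array(p["dist"],float))[0][:,0]
def tri(p1,u1,p2,u2):
    o1,d1=ray(p1,u1);o2,d2=ray(p2,u2)
    s=np.linalg.lstsq(np.c_[d1,-d2],o2-o1,rcond=None)[0]
    a,b=o1+s[0]*d1,o2+s[1]*d2
    return (a+b)/2,np.linalg.norm(a-b)
def save(p,n,crop=None,k=1):
    im=p["pixels"][...,::-1]
    if crop: x,y,w,h=crop; im=im[y:y+h,x:x+w]
    cv2.imwrite("pics/"+n,cv2.resize(im,None,fx=k,fy=k,interpolation=cv2.INTER_CUBIC))
E
python3 - <<'E'
from h import *
np.set_printoptions(precision=4,suppress=True)
P={}
for n in("top","side"):
    p=r.grab_frame(n);P[n]=p;save(p,n+"0.png")
    print(n,np.array(p["attitude"]).shape,p["eye"],p["attitude"],p["intrinsics"],p["dist"])
    for t in("gauge","gauge_grip","rack","rack_slot","nuc","gap_left","gap_middle","gap_right"):
        print(t,[(np.round(d["point"],1),round(d["conf"],2)) for d in r.landmark_of(p,t)[:3]])
print(r.get_obs())
E
```

```text
top (3,) [ 0.3929 -0.0341  1.5336] [ 0.111  -0.0807 -1.549 ] [[476.241    0.     319.5905]
 [  0.     476.241  240.7534]
 [  0.       0.       1.    ]] [-0.0328  0.      0.      0.      0.    ]
gauge [(array([406.7, 279.3]), 0.7), (array([410.9, 291.2]), 0.62), (array([447.2, 270.8]), 0.58)]
gauge_grip [(array([412.8, 286.7]), 0.75), (array([420.3, 322.3]), 0.68), (array([451.2, 270.2]), 0.67)]
rack [(array([365.7, 316.2]), 0.82), (array([408. , 279.5]), 0.72), (array([409.5, 287.3]), 0.69)]
rack_slot [(array([411.8, 288.2]), 0.86), (array([364.2, 325.8]), 0.7)]
nuc [(array([277.9, 247.7]), 0.76)]
gap_left [(array([264.1, 257.3]), 0.89)]
gap_middle [(array([276.3, 249.3]), 0.64), (array([411.7, 290.3]), 0.44), (array([325.4, 175.4]), 0.22)]
gap_right [(array([283. , 250.3]), 0.74)]
side (3,) [ 0.0984 -0.8265  0.872 ] [ 0.8848 -0.2103 -0.4763] [[455.0905   0.     322.1091]
 [  0.     455.0905 246.5198]
 [  0.       0.       1.    ]] [-0.0363  0.      0.      0.      0.    ]
gauge [(array([337.5, 346.1]), 0.86), (array([304.3, 377.9]), 0.83), (array([390., 378.]), 0.77)]
gauge_grip [(a
[... 240 characters left out ...]
5.2, 320.2]), 0.61)]
nuc [(array([309.7, 255.4]), 0.66)]
gap_left [(array([291.2, 208.4]), 0.85)]
gap_middle [(array([292. , 214.1]), 0.86)]
gap_right [(array([302.7, 221.2]), 0.58)]
{'clock': 0.9, 'joints': array([-1.3201,  0.4769,  0.0224,  1.5554, -0.0115,  1.1093, -0.0831]), 'qvel': array([ 0.0002, -0.0003,  0.001 , -0.0004, -0.0024,  0.0002,  0.0006]), 'tau': array([ -0.0001, -59.6323,   1.606 , -28.1541,   0.0125,   0.0015,
         0.    ]), 'tcp_pos': array([0.237 , 0.6321, 0.1929]), 'orientation': array([0.5605, 3.0912, 0.0002]), 'contact_force': array([-0.202 , -0.0779,  1.1989]), 'moment': array([-0.051 ,  0.0225,  0.0452]), 'gripper_force': 0.0, 'grip_width': 0.08555020797219041}
```

View pictures.

View pics/top0.png

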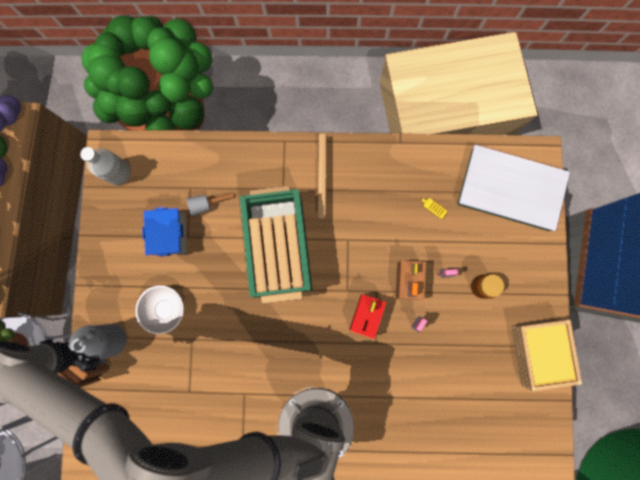

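View pics/side0.png

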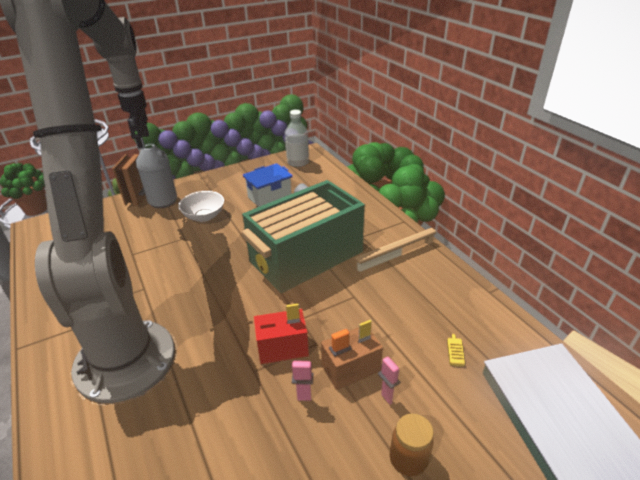

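Candidates for the gauge: the orange-handled one in the brown rack (top 414,289; side 341,341), a pink one at (top 451,271; side 390,370), and a second pink one (top 421,324; side 303,372). The red block (top 368,316) is a rack decoy, and a yellow hive tool stands in the brown one. I choose the orange gauge and check it in a crop.

Run:
```python
from h import *
np.set_printoptions(precision=4,suppress=True)
T=r.grab_frame("top");S=r.grab_frame("side")
cr=lambda p,x,y,w,h,k:cv2.resize(p["pixels"][y:y+h,x:x+w,::-1],None,fx=k,fy=k,interpolation=cv2.INTER_CUBIC)
a=cr(T,235,185,80,120,5);b=cr(T,385,250,80,60,5);c=cr(S,310,310,80,60,5)
cv2.imwrite("pics/c1.png",np.hstack([a,np.vstack([b,c])]))
def blob(p,lo,hi,box):
    hsv=cv2.cvtColor(p["pixels"],cv2.COLOR_RGB2HSV);m=cv2.inRange(hsv,lo,hi)
    z=np.zeros_like(m);x,y,w,h=box;z[y:y+h,x:x+w]=m[y:y+h,x:x+w]
    n,l,s,ce=cv2.connectedComponentsWithStats(z);i=1+np.argmax(s[1:,4]);return l==i,s[i],ce[i]
for nm,lo,hi in(("orange",(5,200,180),(15,255,255)),("yellow",(22,150,120),(35,255,255))):
    mt,st,ct=blob(T,lo,hi,(395,255,40,45)); ms,ss,cs=blob(S,lo,hi,(320,310,60,60))
    print(nm,st,ct,ss,cs,tri(T,ct,S,cs))
# nuc from green mask
for t in("nuc","rack"):
    for p,n in((T,"top"),):
        o=r.outline_of(p,t)[0];print(t,o["conf"],o["rect"],cv2.minAreaRect(np.argwhere(o["pixels"])[:,::-1].astype(np.float32)))
print("rackslot",tri(T,(411.8,288.2),S,(339.3,348.7)))
print("gaps",tri(T,(264.1,257.3),S,(291.2,208.4)),tri(T,(276.3,249.3),S,(292,214.1)),tri(T,(283,250.3),S,(302.7,221.2)))
```

```text
Traceback (most recent call last):
ValueError: attempt to get argmax of an empty sequence
```

View pics/c1.png

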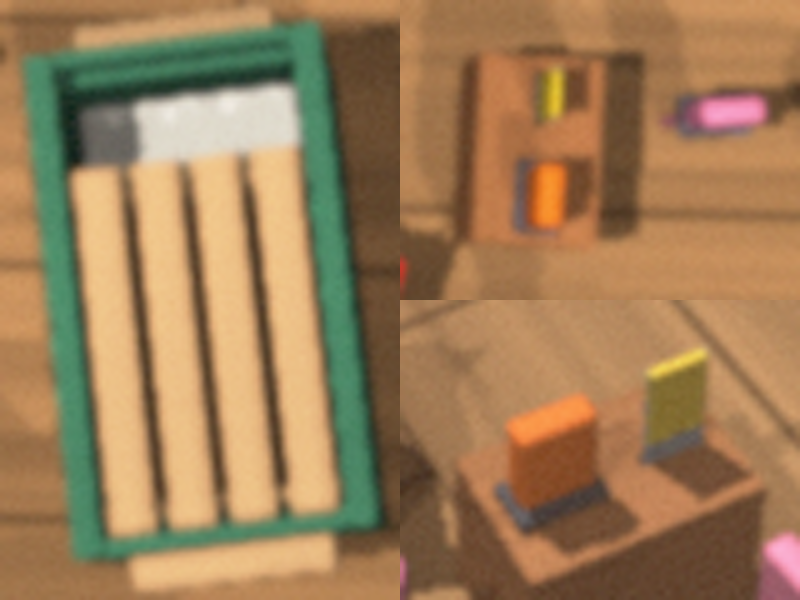

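The crop shows the orange gauge (crop 548,195 → top 414.6,289) in the brown block, with the yellow tool beyond it, the nuc with four bars, and a pink look-alike beside the block.

```bash
cat > m.py <<'E'
from h import *
np.set_printoptions(precision=4,suppress=True)
def blob(p,lo,hi,box):
    hsv=cv2.cvtColor(p["pixels"],cv2.COLOR_RGB2HSV);m=cv2.inRange(hsv,lo,hi)
    z=np.zeros_like(m);x,y,w,h=box;z[y:y+h,x:x+w]=m[y:y+h,x:x+w]
    n,l,s,ce=cv2.connectedComponentsWithStats(z)
    if n<2: return None
    i=1+np.argmax(s[1:,4]);return l==i,s[i],ce[i]
def bars(T,rows=range(228,282,3),x0=238,x1=312):
    """gap centre lines from dark dips, rows of the top image"""
    g=cv2.cvtColor(T["pixels"],cv2.COLOR_RGB2GRAY).astype(float); red=T["pixels"][...,0].astype(float)
    out=[]
    for v in rows:
        s=np.interp(np.arange(x0,x1,.1),np.arange(640),red[v]); xs=np.arange(x0,x1,.1)
        on=s>150; e=np.flatnonzero(np.diff(on.astype(int)))
        seg=[(xs[a+1],xs[b+1]) for a,b in zip(e[:-1],e[1:]) if on[a+2]]
        seg=[q for q in seg if 7<q[1]-q[0]<13]
        if len(seg)==4: out.append((v,[q for q in seg]))
    return out
E
python3 - <<'E'
from m import *
T=r.grab_frame("top");S=r.grab_frame("side")
np.savez("f0.npz",**{k+n:np.array(p[k]) for p,n in((T,"T"),(S,"S")) for k in("pixels","intrinsics","dist","eye","attitude")})
print(cv2.cvtColor(T["pixels"],cv2.COLOR_RGB2HSV)[289,404:422].tolist())
print(cv2.cvtColor(S["pixels"],cv2.COLOR_RGB2HSV)[328:356:2,341].tolist())
b=bars(T);print(len(b),b[:1])
W=np.array([[atz(T,(x,v),.165)[:2] for q in s for x in q] for v,s in b]) # n,8,2
# lines y=a+b x per edge
sl=[np.polyfit(W[:,i,0],W[:,i,1],1) for i in range(8)];k=np.mean([s[0] for s in sl]);yaw=np.arctan(k)
n=np.array([-np.sin(yaw),np.cos(yaw)]);off=(W@n).mean(0);print("slopes",[s[0] for s in sl],"yaw",yaw,"edge offs",off,"diffs",np.diff(off))
print("gap centres n-offset",(off[1:-1:2]+off[2::2])/2, "x range",W[...,0].min(),W[...,0].max())
for q in((264.1,257.3),(276.3,249.3),(283,250.3)): print("net gap",atz(T,q,.165))
for q in("rack_slot",): print(q,atz(T,(411.8,288.2),.085),atz(S,(339.3,348.7),.085))
E
```

```text
[[12, 152, 194], [12, 153, 193], [12, 148, 188], [12, 137, 162], [8, 84, 122], [5, 83, 111], [9, 161, 138], [12, 214, 166], [12, 211, 215], [14, 211, 241], [15, 210, 247], [15, 206, 247], [14, 215, 236], [12, 207, 200], [12, 176, 145], [10, 149, 123], [12, 154, 114], [13, 161, 117]]
[[15, 124, 191], [12, 155, 227], [13, 179, 250], [13, 180, 249], [10, 188, 204], [11, 177, 141], [11, 189, 135], [11, 183, 135], [11, 185, 134], [11, 176, 135], [11, 190, 122], [9, 82, 81], [8, 71, 72], [12, 125, 98]]
18 [(228, [(np.float64(249.79999999999933), np.float64(259.3999999999988)), (np.float64(261.79999999999865), np.float64(271.3999999999981)), (np.float64(273.699999999998), np.float64(283.3999999999974)), (np.float64(285.89999999999725), np.float64(295.5999999999967))])]
slopes [np.float64(0.14566808579247245), np.float64(0.14273723300096425), np.float64(0.14417598559046457), np.float64(0.14312601892676202), np.float64(0.1454412612876366), np.float64(0.14292530849982601), np.float64(0.1466083022894496), np.float64(0.1431349611448322)] yaw 0.1432393980111921 edge offs [ 0.1117  0.0838  0.0768  0.0488  0.042   0.0139  0.0067 -0.0211] diffs [-0.0279 -0.007  -0.028  -0.0068 -0.0281 -0.0072 -0.0278]
gap centres n-offset [0.0803 0.0454 0.0103] x range 0.4468103924423156 0.5971537499760241
net gap [0.5099 0.1536 0.165 ]
net gap [0.5338 0.119  0.165 ]
net gap [0.5313 0.0995 0.165 ]
rack_slot [ 0.4316 -0.2858  0.085 ] [ 0.4249 -0.2822  0.085 ]
```

Run:
```python
from m import *
f=np.load("f0.npz");T,S=[{k:f[k+n] for k in("pixels","intrinsics","dist","eye","attitude")} for n in "TS"]
def up(p,x,y,w,h,k=8): return cv2.resize(p["pixels"][y:y+h,x:x+w],None,fx=k,fy=k,interpolation=cv2.INTER_CUBIC)
def rect(p,box,lo,hi,z,k=8):
    x,y,w,h=box;m=cv2.inRange(cv2.cvtColor(up(p,*box,k),cv2.COLOR_RGB2HSV),lo,hi)
    n,l,s,ce=cv2.connectedComponentsWithStats(m);i=1+np.argmax(s[1:,4])
    q=np.argwhere(l==i)[:,::-1]; q=(q+.5)/k-.5+[x,y]
    W=np.array([atz(p,a,z)[:2] for a in q],np.float32); rr=cv2.minAreaRect(W)
    return q.mean(0),W.mean(0),rr
print("orange top T",rect(T,(405,275,20,28),(8,185,185),(20,255,255),.137))
print("orange top S",rect(S,(325,320,30,25),(8,165,180),(20,255,255),.137))
print("yellow top T",rect(T,(405,255,20,25),(22,120,170),(38,255,255),.140))
print("yellow top S",rect(S,(350,310,30,30),(22,120,200),(38,255,255),.140))
# rack top face edges in top view
g=T["pixels"][...,0]
m=rect(T,(393,255,38,48),(5,60,125),(12,175,215),.085);print("rack",m)
```

```text
orange top T (array([414.3801, 288.5565]), array([ 0.4294, -0.2843], dtype=float32), ((0.4295295476913452, -0.28421542048454285), (0.01769949682056904, 0.037409842014312744), 85.88286590576172))
orange top S (array([339.6994, 333.8971]), array([ 0.4238, -0.285 ], dtype=float32), ((0.423380583524704, -0.2847259044647217), (0.01563396118581295, 0.039875105023384094), 87.6902084350586))
yellow top T (array([415.5248, 268.3055]), array([ 0.4883, -0.2873], dtype=float32), ((0.488241046667099, -0.2873613238334656), (0.008756221272051334, 0.0256955623626709), 89.84580993652344))
yellow top S (array([365.0232, 322.2341]), array([ 0.4859, -0.2862], dtype=float32), ((0.4855315387248993, -0.28622516989707947), (0.005404310300946236, 0.02759559452533722), 88.45066833496094))
rack (array([410.9525, 279.7952]), array([ 0.457 , -0.2833], dtype=float32), ((0.45825958251953125, -0.2873922884464264), (0.08029261976480484, 0.11732854694128036), 86.98640441894531))
```

```bash
cat >> h.py <<'E'
def pose(yaw): # tool down, tool y at world angle 90deg+yaw
    a=(np.pi+yaw)/2
    return R.from_rotvec(np.pi*np.array([np.cos(a),np.sin(a),0]))
def go(*wps):
    o=r.get_obs(); q=R.from_rotvec(o["orientation"]);p=np.array(o["tcp_pos"])
    print("t",round(o["clock"],2),"tcp",p.round(4),"yaw",round(float(np.arctan2(*(q.apply([0,1,0])[[1,0]]))-np.pi/2),4),"F",o["contact_force"].round(2),"w",round(o["grip_width"],4))
    for w in wps:
        s=q.inv().apply(np.array(w[:3])-p)/.25; t=(q.inv()*pose(w[3])).as_rotvec()/(np.pi/2)
        print(w,"->",np.round(np.r_[s,t],4).tolist(),"rows>=",round(np.linalg.norm(s)*4,1))
E
python3 -c "
from h import *
go((.3,.5,.32,-.2),(.36,.42,.33,-.15))"
```

```text
t 1.1 tcp [0.237  0.632  0.1928] yaw -0.3588 F [-0.38 -0.24  0.21] w 0.085
(0.3, 0.5, 0.32, -0.2) -> [-0.4213, -0.406, -0.5088, -0.0, -0.0, -0.1011] rows>= 3.1
(0.36, 0.42, 0.33, -0.15) -> [-0.7584, -0.6213, -0.5488, -0.0, -0.0, -0.1329] rows>= 4.5
```

Call:
apply_moves(
  rows=[
    [0,0,-0.25,0,0,0],
    [-0.2,-0.2,-0.5,0,0,-0.05],
    [-0.42,-0.41,-0.52,0,0,-0.12],
    [-0.6,-0.51,-0.55,0,0,-0.18],
    [-0.76,-0.62,-0.55,0,0,-0.2],
  ],
  claw=1,
)

```text
clock: 1.72
tcp_pos: [0.353, 0.4312, 0.3305]
orientation: [0.067, 3.14, 0.003]
contact_force: [0.9, 0.2, -0.4]
grip_width: 0.0855
gripper_force: 0.0
```

```bash
python3 -c "
from h import *
go((.45,.2,.33,-.045),(.45,.17,.33,-.045))"
```

```text
t 1.73 tcp [0.353  0.4312 0.3305] yaw -0.0426 F [ 0.92  0.19 -0.39] w 0.0855
(0.45, 0.2, 0.33, -0.045) -> [-0.4269, -0.9074, 0.0006, 0.0012, 0.0007, 0.0016] rows>= 4.0
(0.45, 0.17, 0.33, -0.045) -> [-0.432, -1.0273, 0.0004, 0.0012, 0.0007, 0.0016] rows>= 4.5
```

Call:
apply_moves(
  rows=[
    [-0.12,-0.24,0,0,0,0],
    [-0.22,-0.48,0,0,0,0],
    [-0.32,-0.72,0,0,0,0],
    [-0.42,-0.9,0,0,0,0],
    [-0.43,-1.0,0,0,0,0],
  ],
)

```text
clock: 2.35
tcp_pos: [0.4497, 0.174, 0.3296]
orientation: [0.079, 3.14, -0.0]
contact_force: [-0.1, 0.7, -0.4]
grip_width: 0.0854
gripper_force: 0.0
```

Call:
apply_moves(
  rows=[
    [-0.02,-0.24,0,0,0,0],
    [-0.02,-0.48,0,0,0,0],
    [-0.02,-0.72,0,0,0,0],
    [-0.02,-0.96,0,0,0,0],
    [-0.02,-1.0,0,0,0,0],
  ],
)

```text
clock: 2.98
tcp_pos: [0.4413, -0.0763, 0.3297]
orientation: [0.082, 3.139, 0.0]
contact_force: [0.0, 0.7, 0.4]
grip_width: 0.0851
gripper_force: 0.0
```

```bash
python3 -c "
from h import *
go((.427,-.2845,.2,-.045))"
```

```text
t 2.98 tcp [ 0.4413 -0.0763  0.3297] yaw -0.0522 F [0.04 0.72 0.41] w 0.0851
(0.427, -0.2845, 0.2, -0.045) -> [0.0143, -0.8347, 0.5183, 0.0002, 0.0007, -0.0046] rows>= 3.9
```

Call:
apply_moves(
  rows=[
    [0,-0.24,0.05,0,0,0],
    [0.01,-0.48,0.15,0,0,0],
    [0.014,-0.7,0.3,0,0,-0.005],
    [0.014,-0.83,0.45,0,0,-0.005],
    [0.014,-0.835,0.5,0,0,-0.005],
  ],
)

```text
clock: 3.6
tcp_pos: [0.4275, -0.2817, 0.2019]
orientation: [-0.064, -3.137, 0.001]
contact_force: [0.4, 0.2, 0.4]
grip_width: 0.0858
gripper_force: 0.0
```

Run:
```python
from m import *
go((.427,-.2845,.101,-.045))
T=r.grab_frame("top");S=r.grab_frame("side")
cr=lambda p,x,y,w,h,k:cv2.resize(p["pixels"][y:y+h,x:x+w,::-1],None,fx=k,fy=k,interpolation=cv2.INTER_CUBIC)
cv2.imwrite("pics/c2.png",np.hstack([cr(T,365,230,100,120,4),cr(S,290,250,100,120,4)]))
print(proj(S,[[.427,-.2845,.137],[.427,-.2845,.2]]),proj(T,[[.427,-.2845,.137]]))
```

```text
t 3.6 tcp [ 0.4275 -0.2817  0.2019] yaw -0.0408 F [0.41 0.23 0.43] w 0.0858
(0.427, -0.2845, 0.101, -0.045) -> [-0.0001, -0.011, 0.4038, -0.0003, -0.0025, 0.0027] rows>= 1.6
[[340.8897 333.142 ]
 [341.1554 312.3435]] [[414.4505 289.3677]]
```

View pics/c2.png

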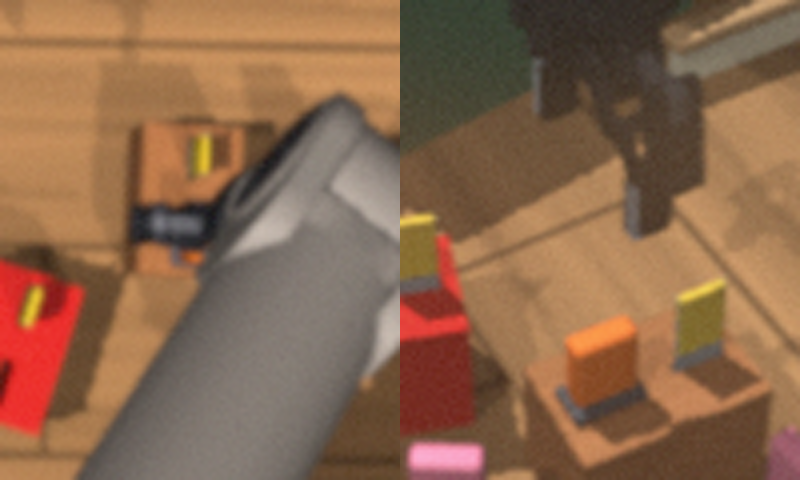

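Side view: the open fingers straddle the orange handle from above (tips at about side 325,279 and 349,309). I check the projection before descending.

Run:
```python
from m import *
S=r.grab_frame("side")
for z in(.205,.215):print(proj(S,[[.4275,-.2817+.048,z],[.4275,-.2817-.048,z]]))
```

```text
[[328.9007 295.022 ]
 [353.3332 325.3374]]
[[328.861  291.553 ]
 [353.4671 321.8283]]
```

Call:
apply_moves(
  rows=[
    [0,-0.01,0.1,0,0,0],
    [0,-0.011,0.2,0,0,0],
    [0,-0.011,0.2,0,0,0],
    [0,-0.011,0.2,0,0,0],
  ],
  claw=0.5,
)

```text
clock: 4.25
tcp_pos: [0.4305, -0.2827, 0.1557]
orientation: [0.055, 3.139, -0.0]
contact_force: [-1.3, 0.6, -0.3]
grip_width: 0.0429
gripper_force: 0.0
```

Run:
```python
from m import *
go((.427,-.2845,.101,-.045))
S=r.grab_frame("side");o=r.get_obs();p=o["tcp_pos"]
im=S["pixels"].copy()
w=o["grip_width"]/2
for z in(0,.013):
  for s in(-w,w):
    u=proj(S,[p+[0,s,z]])[0];print(z,s,u);cv2.circle(im,tuple(np.round(u).astype(int)),0,(0,255,0) if z==0 else (255,0,255),-1)
S["pixels"]=im;save(S,"c3.png",(280,250,120,120),5)
```

```text
t 4.25 tcp [ 0.4305 -0.2827  0.1557] yaw -0.0352 F [-1.3   0.55 -0.27] w 0.0429
(0.427, -0.2845, 0.101, -0.045) -> [0.0143, -0.0076, 0.2189, -0.0001, 0.0015, 0.0062] rows>= 0.9
0 -0.021285370714299184 [347.3634 332.8533]
0 0.021285370714299184 [336.8576 319.369 ]
0.013 -0.021285370714299184 [347.4757 328.5947]
0.013 0.021285370714299184 [336.8754 315.1228]
```

View pics/c3.png

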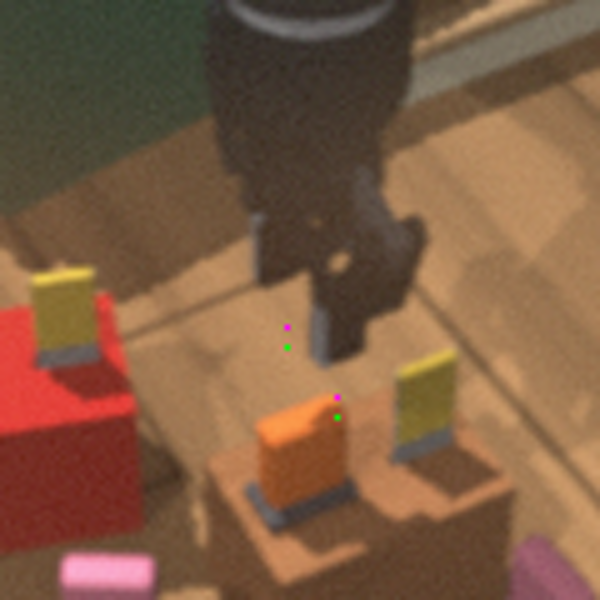

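Side crop: near fingertip at (347,322) and far at (332,307), about 9 px above where the TCP reading puts them. I compare with the top view to see which direction is off.

Run:
```python
from m import *
T=r.grab_frame("top");S=r.grab_frame("side");o=r.get_obs();p=o["tcp_pos"];print(p,o["joints"])
f=np.load("f0.npz");T0,S0=f["pixelsT"],f["pixelsS"]
im=T["pixels"].copy()
for z,c in((0.006,(0,255,0)),(.03,(255,0,255)),(.073,(0,255,255))):
  for s in(-.02,.02):
    u=proj(T,[p+[0,s,z]])[0];print(z,s,u);cv2.circle(im,tuple(np.round(u).astype(int)),0,c,-1)
a=cv2.resize(im[240:330,370:450,::-1],None,fx=5,fy=5,interpolation=cv2.INTER_CUBIC)
b=cv2.resize(S["pixels"][280:370,310:380,::-1],None,fx=5,fy=5,interpolation=cv2.INTER_CUBIC)
cv2.imwrite("pics/c4.png",np.hstack([a,b]))
```

```text
[ 0.4301 -0.2831  0.1555] [-0.1411  0.3093  0.7349  2.0117 -0.2623  0.9118  2.2668]
0.006 -0.02 [422.4969 288.2239]
0.006 0.02 [408.5088 287.9572]
0.03 -0.02 [424.1707 288.0237]
0.03 0.02 [409.9344 287.7525]
0.073 -0.02 [427.3231 287.6464]
0.073 0.02 [412.6193 287.3671]
```

View pics/c4.png

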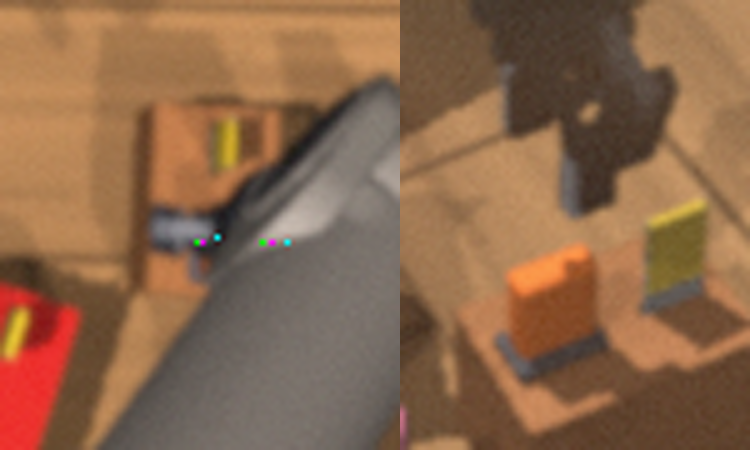

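Run:
```python
from m import *
from scipy.optimize import least_squares
T=r.grab_frame("top");S=r.grab_frame("side");o=r.get_obs();p=o["tcp_pos"];Rw=R.from_euler("z",-.04)
f=lambda d,s,x,y,z=0:proj(s,[p+d+Rw.apply([x,y,z])])[0]
# inner bottom corners -x side in S; far finger: back end & centre row in T
def res(d,w=.0213,th=.036):
    return np.r_[f(d,S,-.011,w)-[332.6,307],f(d,S,-.011,-w)-[342.4,321.5],f(d,T,0,th,.03)-[400,285.7]]
print(res(np.zeros(3)),res(np.array([0,0,.008])))
s=least_squares(res,np.zeros(3));print(s.x,s.fun)
s=least_squares(lambda d:res(d)[:4],np.zeros(3));print("S only",s.x,s.fun)
```

```text
[-0.2905 14.4828 -0.4101 13.9016  4.2387  1.5787] [-0.3036 11.8807 -0.3704 11.2929  4.6911  1.5062]
[0.0074 0.0138 0.0256] [-0.5483  0.5626 -0.6328 -0.401   0.7157 -1.4313]
S only [-0.007  -0.0129  0.0582] [-0.2107  0.1516  0.2038 -0.1466]
```

Run:
```python
from m import *
f=np.load("f0.npz");T,S=[{k:f[k+n] for k in("pixels","intrinsics","dist","eye","attitude")} for n in "TS"]
for P in([0,0,0],[.237,.632,.2],[.237,.632,.193]): print(P,proj(T,[P]),proj(S,[P]))
save(S,"c5.png",(40,60,160,120),5)
# nuc bars in side: gap lines predicted
yaw=.1432;n=np.array([-np.sin(yaw),np.cos(yaw)]);e=np.array([np.cos(yaw),np.sin(yaw)])
im=S["pixels"].copy()
for off in(.0803,.0454,.0103):
    for t in(.44,.66): 
        q=off*n+e*t;u=proj(S,[[*q,.165]])[0];print(off,t,q,u)
g=S["pixels"][...,0].astype(int);print(g[200:245,290])
```

```text
[0, 0, 0] [[314.9399 426.1182]] [[125.62   359.0953]]
[0.237, 0.632, 0.2] [[ 88.7896 350.1125]] [[147.7129 154.2525]]
[0.237, 0.632, 0.193] [[ 90.023  349.8543]] [[148.2455 156.1869]]
0.0803 0.44 [0.424  0.1423] [259.4125 220.9825]
0.0803 0.66 [0.6418 0.1737] [324.1994 193.9558]
0.0454 0.44 [0.429  0.1077] [266.1735 226.9275]
0.0454 0.66 [0.6468 0.1391] [331.5383 198.9847]
0.0103 0.44 [0.434 0.073] [273.2313 233.1325]
0.0103 0.66 [0.6518 0.1044] [339.1737 204.2182]
[113 194 234 237 232 232 221 161 143 203 232 234 233 232 223 178 131 163
 224 234 233 233 231 221 166 121 162 224 234 234 233 230 220 156 102  88
  91  82  68  60  56  63  60  60  59]
```

View pics/c5.png

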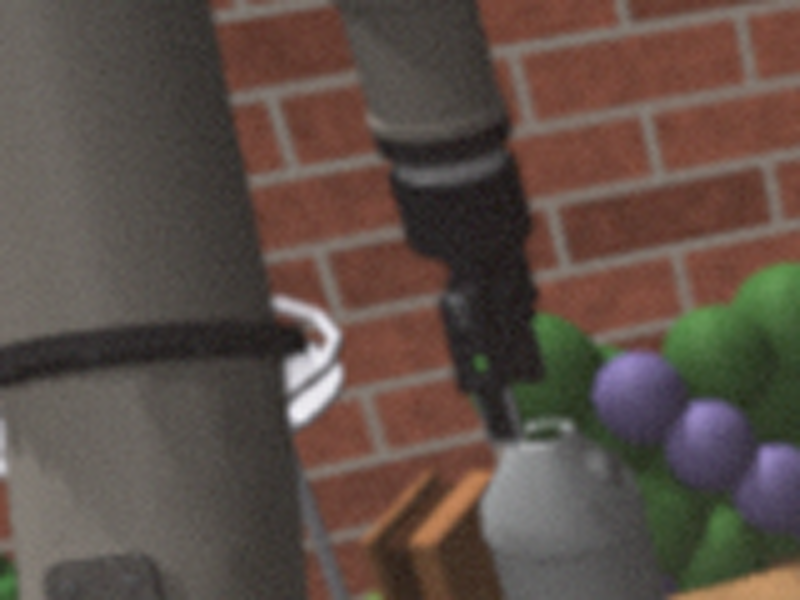

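Side crop at the start pose: the fingertip is at (141,148), again higher than the TCP reading predicts. The base ring agrees with both cameras, so I will servo on the images. I lower wide open over the handle in modest steps.

Call:
apply_moves(
  rows=[
    [0.008,-0.006,0.0,0,0,0],
    [0.008,-0.006,0.05,0,0,0],
    [0.008,-0.006,0.1,0,0,0],
    [0.008,-0.006,0.16,0,0,0],
    [0.008,-0.006,0.16,0,0,0],
  ],
  claw=0.8,
)

```text
clock: 5.12
tcp_pos: [0.4259, -0.284, 0.1125]
orientation: [-0.058, -3.138, -0.001]
contact_force: [0.6, -0.7, 0.2]
grip_width: 0.0685
gripper_force: 0.0
```

Run:
```python
from m import *
go((.4275,-.2845,.101,-.045))
T=r.grab_frame("top");S=r.grab_frame("side")
a=cv2.resize(T["pixels"][245:325,375:450,::-1],None,fx=5,fy=5,interpolation=cv2.INTER_CUBIC)
b=cv2.resize(S["pixels"][285:365,305:385,::-1],None,fx=5,fy=5,interpolation=cv2.INTER_CUBIC)
cv2.imwrite("pics/c6.png",np.hstack([a,b]))
```

```text
t 5.12 tcp [ 0.4259 -0.284   0.1125] yaw -0.037 F [ 0.6  -0.69  0.15] w 0.0685
(0.4275, -0.2845, 0.101, -0.045) -> [-0.0067, -0.002, 0.046, 0.0005, -0.0021, 0.0051] rows>= 0.2
```

View pics/c6.png

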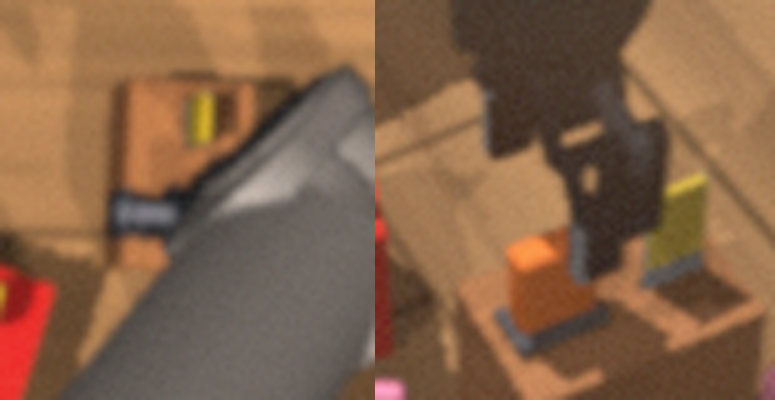

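Side crop: the near finger stands in front of the gauge with its tip at about crop (597,278), roughly 30 mm above the reading, and lateral alignment is good. In the top view the finger row is 288, matching the gauge. I go lower in small steps.

Call:
apply_moves(
  rows=[
    [-0.004,-0.002,0.03,0,0,0],
    [-0.004,-0.002,0.06,0,0,0],
    [-0.004,-0.002,0.09,0,0,0],
    [-0.004,-0.002,0.11,0,0,0],
    [-0.004,-0.002,0.11,0,0,0],
  ],
)

```text
clock: 5.85
tcp_pos: [0.4277, -0.2849, 0.0862]
orientation: [-0.058, -3.14, -0.0]
contact_force: [-0.4, 0.4, -0.1]
grip_width: 0.0682
gripper_force: 0.0
```

Run:
```python
from m import *
go((.4275,-.2845,.085,-.045))
S=r.grab_frame("side");save(S,"c7.png",(305,285,80,80),6)
```

```text
t 5.85 tcp [ 0.4277 -0.2849  0.0862] yaw -0.0369 F [-0.44  0.37 -0.12] w 0.0682
(0.4275, -0.2845, 0.085, -0.045) -> [0.001, 0.0016, 0.005, 0.0001, -0.0005, 0.0052] rows>= 0.0
```

View pics/c7.png

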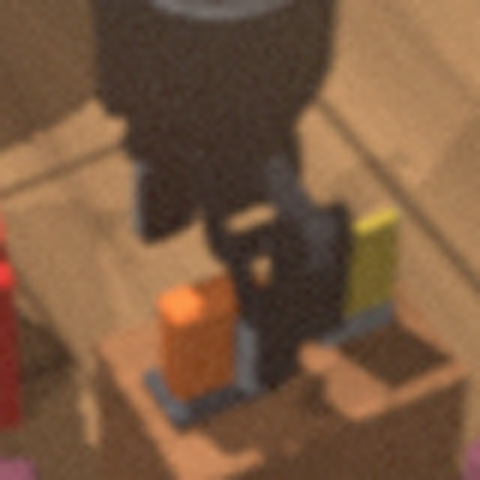

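Side crop: the near fingertip (crop 265,390) hangs beside the handle about 25 mm above the block's edge, with the collar visible and clear. I come up 5 mm to be sure of the collar, then close.

Call:
apply_moves(
  rows=[
    [0,0,-0.02,0,0,0],
    [0,0,-0.02,0,0,0],
    [0,0,-0.02,0,0,0],
    [0,0,-0.02,0,0,0],
    [0,0,-0.02,0,0,0],
  ],
  claw=0,
  newtons=40,
)

```text
clock: 6.52
tcp_pos: [0.4283, -0.2849, 0.0921]
orientation: [0.058, 3.14, 0.001]
contact_force: [-0.0, 1.5, 6.4]
grip_width: 0.0145
gripper_force: 40.7
```

Call:
apply_moves(
  rows=[
    [0,0,0,0,0,0],
    [0,0,0,0,0,0],
    [0,0,0,0,0,0],
    [0,0,0,0,0,0],
  ],
)

```text
clock: 7.02
tcp_pos: [0.4284, -0.2849, 0.0921]
orientation: [0.058, 3.14, 0.001]
contact_force: [-0.9, 1.7, 5.8]
grip_width: 0.0144
gripper_force: 40.7
```

Run:
```python
from m import *
go((.4275,-.2845,.085,-.045))
S=r.grab_frame("side");T=r.grab_frame("top")
x=S["pixels"];save(S,"c8.png",(305,285,80,80),6)
np.save("s8.npy",x)
```

```text
t 7.03 tcp [ 0.4284 -0.2849  0.0921] yaw -0.0367 F [-0.87  1.75  5.75] w 0.0144
(0.4275, -0.2845, 0.085, -0.045) -> [0.0035, 0.0013, 0.0284, 0.0003, 0.0004, 0.0053] rows>= 0.1
```

Call:
apply_moves(
  rows=[
    [0,0,-0.1,0,0,0],
    [0,0,-0.25,0,0,0],
    [0,0,-0.45,0,0,0],
    [0,0,-0.68,0,0,0],
    [0,0,-0.85,0,0,0],
  ],
)

```text
clock: 7.75
tcp_pos: [0.428, -0.2853, 0.3063]
orientation: [0.058, 3.14, -0.0]
contact_force: [1.1, 0.3, -1.3]
grip_width: 0.0144
gripper_force: 39.9
```

Run:
```python
from m import *
yaw=.1432;n=np.array([-np.sin(yaw),np.cos(yaw)]);e=np.array([np.cos(yaw),np.sin(yaw)])
q=[.0103*n+e*.53, .0454*n+e*.53,.0803*n+e*.53]
go((.45,-.1,.31,yaw),(*q[0],.3,yaw)); print(q)
```

```text
t 7.75 tcp [ 0.428  -0.2853  0.3063] yaw -0.0371 F [ 1.07  0.27 -1.27] w 0.0144
(0.45, -0.1, 0.31, 0.1432) -> [-0.0604, 0.7441, -0.015, -0.0002, 0.0009, -0.1148] rows>= 3.0
(np.float64(0.5231052020409049), np.float64(0.08583144876875867), 0.3, 0.1432) -> [-0.325, 1.4978, 0.0252, -0.0002, 0.0009, -0.1148] rows>= 6.1
[array([0.5231, 0.0858]), array([0.5181, 0.1206]), array([0.5131, 0.1551])]
```

Call:
apply_moves(
  rows=[
    [-0.02,0.2,0,0,0,-0.03],
    [-0.06,0.44,0,0,0,-0.06],
    [-0.12,0.68,0,0,0,-0.1],
    [-0.18,0.9,0,0,0,-0.115],
    [-0.22,1.0,0,0,0,-0.12],
  ],
)

```text
clock: 8.38
tcp_pos: [0.4924, -0.0336, 0.3037]
orientation: [0.246, -3.131, -0.001]
contact_force: [0.3, -0.4, -0.9]
grip_width: 0.0143
gripper_force: 39.9
```

Run:
```python
from m import *
go((.5231,.0858,.3,.1432),(.5231,.0858,.265,.1432))
```

```text
t 8.38 tcp [ 0.4924 -0.0336  0.3037] yaw 0.1569 F [ 0.27 -0.39 -0.91] w 0.0143
(0.5231, 0.0858, 0.3, 0.1432) -> [-0.1959, 0.4525, 0.015, 0.0004, -0.0004, 0.0087] rows>= 2.0
(0.5231, 0.0858, 0.265, 0.1432) -> [-0.196, 0.4524, 0.155, 0.0004, -0.0004, 0.0087] rows>= 2.1
```

Call:
apply_moves(
  rows=[
    [-0.1,0.22,0,0,0,0.005],
    [-0.196,0.42,0.01,0,0,0.008],
    [-0.196,0.4525,0.06,0,0,0.008],
    [-0.196,0.4525,0.12,0,0,0.008],
    [-0.196,0.4525,0.12,0,0,0.008],
  ],
)

```text
clock: 9.0
tcp_pos: [0.5224, 0.0795, 0.2727]
orientation: [0.213, -3.131, 0.002]
contact_force: [0.2, 0.0, -0.2]
grip_width: 0.0145
gripper_force: 39.9
```

Run:
```python
from m import *
go((.5231,.0858,.27,.1432))
T=r.grab_frame("top");S=r.grab_frame("side")
o=r.get_obs();p=o["tcp_pos"]
print("tip proj",proj(S,[p+[0,0,-.082]]),"grip",proj(S,[p+[0,0,.023]]),proj(T,[p+[0,0,.045]]))
for P,n in((T,"T"),(S,"S")):
    for t in("gauge_grip","gauge_tip","gauge"):
        print(n,t,[(np.round(d["point"],1),round(d["conf"],2)) for d in r.landmark_of(P,t)[:3]])
a=cv2.resize(T["pixels"][200:300,235:315,::-1],None,fx=4.5,fy=4.5,interpolation=cv2.INTER_CUBIC)
b=cv2.resize(S["pixels"][150:250,250:345,::-1],None,fx=4.5,fy=4.5,interpolation=cv2.INTER_CUBIC)
cv2.imwrite("pics/c9.png",np.hstack([a,b]))
```

```text
t 9.0 tcp [0.5224 0.0795 0.2727] yaw 0.136 F [ 0.22  0.01 -0.23] w 0.0145
(0.5231, 0.0858, 0.27, 0.1432) -> [-0.0064, 0.0245, 0.0106, -0.0008, -0.002, -0.0046] rows>= 0.1
tip proj [[302.1601 213.3259]] grip [[300.2974 178.6664]] [[284.7694 247.316 ]]
T gauge_grip [(array([409.6, 286.9]), 0.54), (array([423.7, 323.2]), 0.51), (array([450.2, 273. ]), 0.5)]
T gauge_tip [(array([443.3, 270. ]), 0.65), (array([415.9, 321.3]), 0.45)]
T gauge [(array([450.6, 273. ]), 0.48), (array([418.8, 324.1]), 0.45)]
S gauge_grip [(array([301.2, 370.1]), 0.96), (array([300.4, 178.2]), 0.86), (array([390.7, 371. ]), 0.71)]
S gauge_tip [(array([302.9, 212.8]), 0.97), (array([302.8, 400.8]), 0.8), (array([386.2, 399.4]), 0.56)]
S gauge [(array([388.7, 379.4]), 0.94), (array([304.3, 381. ]), 0.81), (array([300.9, 189.4]), 0.67)]
```

View pics/c9.png

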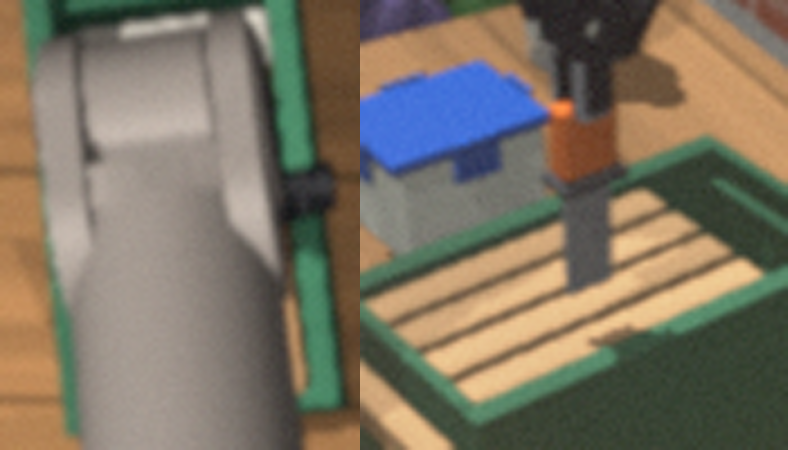

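Last picture: the gauge hangs upright above the box. The network's tip (302.9,212.8) and grip (300.4,178.2) agree with the TCP-based projections (302.2,213.3 and 300.3,178.7), so the readings are trusted. I see whether the colour down the gaps hints which to probe first.

Run:
```python
from m import *
f=np.load("f0.npz");T,S=[{k:f[k+n] for k in("pixels","intrinsics","dist","eye","attitude")} for n in "TS"]
yaw=.1432;n=np.array([-np.sin(yaw),np.cos(yaw)]);e=np.array([np.cos(yaw),np.sin(yaw)])
def prof(P,n_,o,rng):
    X=np.array([[*(o*n+e*t),.165] for t in np.arange(*rng)])
    u=proj(P,X).astype(np.float32);im=P["pixels"].astype(np.float32)
    return cv2.remap(im,u[:,:1],u[:,1:],cv2.INTER_CUBIC)[:,0].mean(0)
for nm,c in(("right",.0103),("mid",.0454),("left",.0803)):
    for P,k in((T,"T"),(S,"S")):
        q=[(round(d*1e3,1),prof(P,k,c+d,(.47,.60,.002)).round(0).astype(int).tolist()) for d in np.arange(-.006,.0061,.0015)]
        print(nm,k,[v[1] for v in q])
```

```text
right T [[212, 164, 114], [179, 137, 95], [139, 105, 71], [102, 76, 50], [86, 63, 41], [99, 73, 49], [132, 99, 68], [168, 128, 89], [199, 153, 106]]
right S [[233, 192, 140], [222, 181, 132], [202, 163, 119], [174, 140, 103], [147, 119, 88], [130, 105, 78], [127, 103, 76], [138, 112, 83], [161, 129, 95]]
mid T [[213, 164, 114], [182, 138, 95], [143, 107, 72], [109, 79, 52], [93, 67, 43], [104, 77, 51], [134, 101, 69], [170, 129, 89], [200, 154, 107]]
mid S [[232, 190, 140], [219, 178, 130], [198, 159, 117], [172, 138, 102], [147, 118, 88], [132, 106, 79], [130, 105, 78], [142, 115, 85], [164, 131, 97]]
left T [[212, 163, 113], [180, 136, 94], [139, 105, 71], [104, 77, 51], [88, 65, 42], [101, 76, 51], [133, 101, 69], [169, 129, 90], [199, 153, 107]]
left S [[231, 189, 139], [219, 177, 130], [199, 160, 118], [174, 140, 103], [151, 121, 90], [136, 110, 82], [134, 108, 81], [145, 117, 87], [164, 132, 98]]
```

No clear hint (middle is marginally brighter). I start with the middle gap.

Run:
```python
from m import *
go((.518,.1213,.27,.1432),(.518,.1213,.253,.1432))
```

```text
t 9.4 tcp [0.5238 0.0818 0.2746] yaw 0.1388 F [ 0.05 -0.2  -0.58] w 0.0146
(0.518, 0.1213, 0.27, 0.1432) -> [0.0009, 0.1596, 0.0185, 0.0002, 0.0005, -0.0028] rows>= 0.6
(0.518, 0.1213, 0.253, 0.1432) -> [0.001, 0.1596, 0.0865, 0.0002, 0.0005, -0.0028] rows>= 0.7
```

Call:
apply_moves(
  rows=[
    [0,0.08,0.01,0,0,-0.003],
    [0,0.16,0.02,0,0,-0.003],
    [0,0.16,0.05,0,0,-0.003],
    [0,0.16,0.08,0,0,-0.003],
    [0,0.16,0.08,0,0,-0.003],
  ],
)

```text
clock: 10.02
tcp_pos: [0.5175, 0.1207, 0.2533]
orientation: [0.224, -3.132, 0.001]
contact_force: [0.4, -0.6, -1.4]
grip_width: 0.0146
gripper_force: 39.9
```

```bash
cat >> h.py <<'E'
def avg(n=6):
    P=[];F=[];Y=[]
    for i in range(n):
        o=r.get_obs();q=R.from_rotvec(o["orientation"]).apply([0,1,0]);P.append(o["tcp_pos"]);F.append(o["contact_force"]);Y.append(np.arctan2(q[1],q[0])-np.pi/2)
        if i<n-1:r.grab_frame("side")
    P,F=np.array(P),np.array(F);print("t",round(o["clock"],2),"pos",P.mean(0).round(4),"sd",P.std(0).round(4),"yaw",round(np.mean(Y),4),round(np.std(Y),4),"F",F.mean(0).round(2),F.std(0).round(2))
    return P.mean(0),np.mean(Y)
def gaprel(p,yaw0=.1432):
    n=np.array([-np.sin(yaw0),np.cos(yaw0)]);print("off",round(float(p[:2]@n),4),"along",round(float(p[:2]@[n[1],-n[0]]),4))
E
python3 - <<'E'
from m import *
p,y=avg();gaprel(p)
S=r.grab_frame("side")
for t,z in(("gauge_grip",.023),("gauge_tip",-.082),("gauge",-.007)): print(t,[np.round(d["point"],1) for d in r.landmark_of(S,t)[:3]],proj(S,[p+[0,0,z]]))
E
```

```text
t 10.28 pos [0.518  0.121  0.2541] sd [0.0003 0.0002 0.0004] yaw 0.1428 0.0002 F [-0.02 -0.07 -0.96] [0.42 0.6  0.72]
off 0.0458 along 0.53
gauge_grip [array([391.6, 371.4]), array([292.3, 177.6]), array([301.3, 369.8])] [[291.7168 179.1903]]
gauge_tip [array([302.7, 399.3]), array([385.6, 398.4]), array([293. , 209.2])] [[293.966  212.7382]]
gauge [array([291.1, 187.5]), array([305.8, 378.8]), array([386.1, 377.8])] [[292.3829 189.1416]]
```

Call:
apply_moves(
  rows=[
    [0,0.001,0.014,0,0,0],
    [0,0.001,0.026,0,0,0],
    [0,0.001,0.038,0,0,0],
    [0,0.001,0.044,0,0,0],
    [0,0.001,0.044,0,0,0],
  ],
)

```text
clock: 11.1
tcp_pos: [0.5178, 0.1216, 0.243]
orientation: [0.225, -3.133, 0.001]
contact_force: [0.6, -2.1, -2.0]
grip_width: 0.0145
gripper_force: 39.9
```

Run:
```python
from m import *
p,y=avg(4);gaprel(p)
```

```text
t 11.25 pos [0.5179 0.1217 0.2431] sd [0.     0.     0.0001] yaw 0.1437 0.0 F [ 0.41 -1.38 -1.9 ] [0.51 0.65 0.07]
off 0.0465 along 0.5299
```

Call:
apply_moves(
  rows=[
    [0,-0.003,0.008,0,0,0],
    [0,-0.003,0.016,0,0,0],
    [0,-0.003,0.024,0,0,0],
    [0,-0.003,0.024,0,0,0],
  ],
)

```text
clock: 11.75
tcp_pos: [0.5179, 0.1212, 0.237]
orientation: [0.226, -3.133, 0.0]
contact_force: [-0.6, -0.0, -0.9]
grip_width: 0.0145
gripper_force: 39.9
```

Run:
```python
from m import *
p,y=avg(4);gaprel(p)
```

```text
t 11.9 pos [0.518  0.1212 0.2371] sd [0.     0.     0.0001] yaw 0.1439 0.0 F [ 0.36 -0.25 -0.67] [0.67 0.26 0.27]
off 0.046 along 0.53
```

Call:
apply_moves(
  rows=[
    [0,0,0.016,0,0,0],
    [0,0,0.032,0,0,0],
    [0,0,0.048,0,0,0],
    [0,0,0.052,0,0,0],
    [0,0,0.052,0,0,0],
  ],
)

```text
clock: 12.52
tcp_pos: [0.518, 0.1211, 0.2241]
orientation: [0.226, -3.133, 0.0]
contact_force: [1.1, -0.7, -1.6]
grip_width: 0.0146
gripper_force: 39.9
```

Call:
apply_moves(
  rows=[
    [0,0,0.006,0,0,0],
    [0,0,0.012,0,0,0],
    [0,0,0.012,0,0,0],
  ],
)

```text
clock: 12.9
tcp_pos: [0.518, 0.1211, 0.2211]
orientation: [0.226, -3.133, 0.0]
contact_force: [0.7, -0.3, -1.4]
grip_width: 0.0144
gripper_force: 39.9
```

Call:
apply_moves(
  rows=[
    [0,0,0.006,0,0,0],
    [0,0,0.012,0,0,0],
    [0,0,0.012,0,0,0],
  ],
)

```text
clock: 13.28
tcp_pos: [0.5179, 0.1211, 0.218]
orientation: [0.226, -3.133, 0.0]
contact_force: [-1.4, -0.4, -1.0]
grip_width: 0.0146
gripper_force: 39.9
```

Call:
apply_moves(
  rows=[
    [0,0,0.006,0,0,0],
    [0,0,0.012,0,0,0],
    [0,0,0.012,0,0,0],
  ],
)

```text
clock: 13.65
tcp_pos: [0.5179, 0.1211, 0.215]
orientation: [0.226, -3.133, 0.0]
contact_force: [-0.2, -0.1, -0.8]
grip_width: 0.0144
gripper_force: 39.9
```

Call:
apply_moves(
  rows=[
    [0,0,0.006,0,0,0],
    [0,0,0.012,0,0,0],
    [0,0,0.012,0,0,0],
  ],
)

```text
clock: 14.02
tcp_pos: [0.5179, 0.1211, 0.212]
orientation: [0.226, -3.133, 0.0]
contact_force: [-0.3, 0.4, -1.3]
grip_width: 0.0145
gripper_force: 39.9
```

Call:
apply_moves(
  rows=[
    [0,0,0.006,0,0,0],
    [0,0,0.012,0,0,0],
    [0,0,0.012,0,0,0],
  ],
)

```text
clock: 14.4
tcp_pos: [0.5179, 0.1211, 0.209]
orientation: [0.226, -3.133, 0.0]
contact_force: [0.8, 1.0, -1.0]
grip_width: 0.0141
gripper_force: 39.9
```

Call:
apply_moves(
  rows=[
    [0,0,0.006,0,0,0],
    [0,0,0.012,0,0,0],
    [0,0,0.012,0,0,0],
  ],
)

```text
clock: 14.78
tcp_pos: [0.518, 0.1211, 0.206]
orientation: [0.226, -3.133, 0.0]
contact_force: [0.5, 0.2, -1.6]
grip_width: 0.0146
gripper_force: 39.9
```

Call:
apply_moves(
  rows=[
    [0,0,0.006,0,0,0],
    [0,0,0.012,0,0,0],
    [0,0,0.012,0,0,0],
  ],
)

```text
clock: 15.15
tcp_pos: [0.5183, 0.1212, 0.2034]
orientation: [-0.226, 3.133, 0.0]
contact_force: [-1.1, 0.8, 0.1]
grip_width: 0.0145
gripper_force: 40.2
```

Call:
apply_moves(
  rows=[
    [0,0,0.004,0,0,0],
    [0,0,0.004,0,0,0],
    [0,0,0.004,0,0,0],
  ],
)

```text
clock: 15.52
tcp_pos: [0.5183, 0.1212, 0.2024]
orientation: [-0.226, 3.133, 0.0]
contact_force: [-0.2, -0.4, 2.7]
grip_width: 0.0148
gripper_force: 40.4
```

The force rose 2.6 N over 1 mm, which is the wax's stiffness (2.5 N/mm), about 43 mm below the bars. The middle gap is the bridged one. I back off 1 mm so only the gauge's weight rests on it.

Call:
apply_moves(
  rows=[
    [0,0,-0.002,0,0,0],
    [0,0,-0.004,0,0,0],
    [0,0,-0.004,0,0,0],
    [0,0,-0.004,0,0,0],
  ],
)

```text
clock: 16.02
tcp_pos: [0.518, 0.1211, 0.2031]
orientation: [0.226, -3.133, 0.0]
contact_force: [-0.1, -0.1, 1.8]
grip_width: 0.0143
gripper_force: 40.3
```

Run:
```python
from m import *
p,y=avg(5);gaprel(p)
```

```text
t 16.23 pos [0.518  0.1211 0.2031] sd [0. 0. 0.] yaw 0.1439 0.0 F [-0.08  0.37  1.96] [0.13 0.36 0.22]
off 0.046 along 0.53
```

Call:
apply_moves(
  rows=[
    [0,0,-0.002,0,0,0],
    [0,0,-0.003,0,0,0],
    [0,0,-0.003,0,0,0],
  ],
)

```text
clock: 16.6
tcp_pos: [0.5179, 0.1211, 0.2038]
orientation: [0.226, -3.133, 0.0]
contact_force: [0.6, 0.9, -0.8]
grip_width: 0.0148
gripper_force: 40.1
```

Run:
```python
from m import *
p,y=avg(5);gaprel(p)
```

```text
t 16.8 pos [0.5179 0.1211 0.2038] sd [0. 0. 0.] yaw 0.1439 0.0 F [-0.05  0.17 -0.35] [0.39 0.59 0.59]
off 0.0459 along 0.5299
```

Call:
apply_moves(
  rows=[
    [0,0,0,0,0,0],
    [0,0,0,0,0,0],
    [0,0,0,0,0,0],
    [0,0,0,0,0,0],
    [0,0,0,0,0,0],
  ],
  claw=0.5,
  newtons=20,
)

```text
clock: 17.42
tcp_pos: [0.5181, 0.1211, 0.2039]
orientation: [0.226, -3.133, -0.0]
contact_force: [-0.5, 0.3, -0.1]
grip_width: 0.0431
gripper_force: 0.0
```

Call:
apply_moves(
  rows=[
    [0,0,-0.04,0,0,0],
    [0,0,-0.14,0,0,0],
    [0,0,-0.3,0,0,0],
    [0,0,-0.5,0,0,0],
    [0,0,-0.6,0,0,0],
  ],
)

```text
clock: 18.05
tcp_pos: [0.5191, 0.1211, 0.3576]
orientation: [-0.225, 3.129, 0.003]
contact_force: [0.1, -0.0, 0.3]
grip_width: 0.0427
gripper_force: 0.0
```

Run:
```python
from m import *
p,y=avg(3)
S=r.grab_frame("side");T=r.grab_frame("top")
for t,z in(("gauge_grip",.023),("gauge",-.007)): print(t,[(np.round(d["point"],1),round(d["conf"],2)) for d in r.landmark_of(S,t)[:3]],proj(S,[[.518,.1211,.2038+z]]))
a=cv2.resize(T["pixels"][190:310,230:325,::-1],None,fx=4,fy=4,interpolation=cv2.INTER_CUBIC)
b=cv2.resize(S["pixels"][130:250,250:350,::-1],None,fx=4,fy=4,interpolation=cv2.INTER_CUBIC)
cv2.imwrite("pics/c10.png",np.hstack([a,b]))
```

```text
t 18.15 pos [0.5197 0.1213 0.3585] sd [0.0005 0.0001 0.0011] yaw 0.1435 0.0 F [ 0.32 -0.11  0.62] [0.62 0.35 0.94]
gauge_grip [(array([389.7, 371.9]), 0.98), (array([302. , 371.7]), 0.71), (array([294.4, 200.9]), 0.63)] [[292.7891 195.6788]]
gauge [(array([292.1, 201.5]), 0.83), (array([388.5, 380.1]), 0.69), (array([307.1, 378.8]), 0.6)] [[293.424  205.1356]]
```

View pics/c10.png

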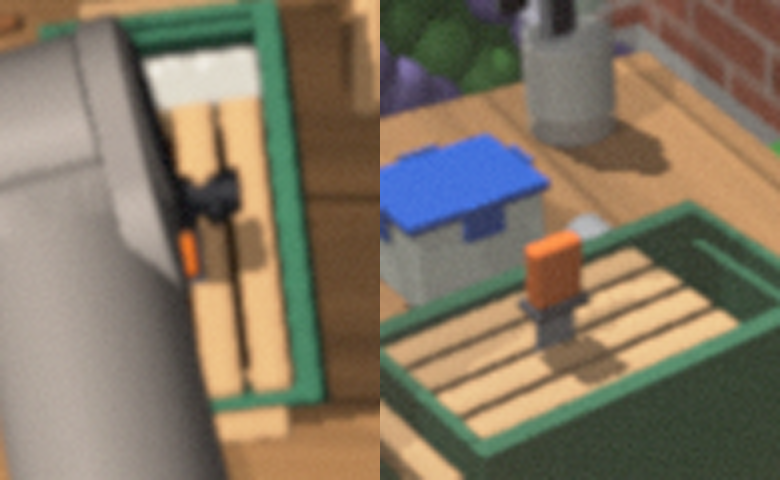

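The gauge stands upright and free in the middle gap (collar at side crop 555,308, blade entering the bars at 555,345, about 30 mm of blade out), with the gripper well clear. Handing in.

```bash
python3 -c "
from bench import r
print(r.hand_in())"
```

```text
the job is handed in; nothing more can be done
None
```

The feeler gauge is standing upright in the middle gap, resting on the wax about 43 mm below the top bars; I identified the wax by its stiffness (about 2.6 N/mm, pressed at most about 1.5 mm) and did not probe the other two gaps. The job is handed in at about 18 s, with no result reported back.

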